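Roll the long feed roller into the V-rest, up to its stop

TASK

Without gripping or lifting anything, use the fingertips to roll the longer of the two loose metal rollers along the bench, up the low ramp and into the groove of the V-shaped rest, and push it lengthwise in the groove until its end is against the upright stop plate. Leave it lying still in the groove, with the shorter roller and everything else left where they are.

Things in the scene. Friction and masses are not known exactly. Their poses are not given: they have to be found in the camera images.
- roller: The longer roller: a plain aluminium cylinder 40 mm in diameter and 140 mm long, about 0.35 kg, with a thin dark band near each end, lying on the bench on one side of the rest (left or right). It rolls freely. Origin at its centre (20 mm above the bench at the start); x runs along its axis (either end may point to the stop, both are alike), y and z turn as it rolls.
- spare: The shorter roller, to be left alone: the same but 85 mm long, lying on the other side of the rest. Origin at its centre, x along its axis.
- rest: Fixed low V-rest of folded steel, alike on both sides. Origin at bench level under the groove's bottom line; x along the groove to the stop plate, z up. Reaches x = -105 to +97 mm. On each side (+y, -y) a ramp rises from the bench at 74 mm from the groove line to a lip 10 mm high at 14 mm; inside it a 30 degree flank falls to the groove line, 2 mm above the bench.
- rest_seat (a point): Where the long roller's centre lies when it is fully in the groove and against the stop: on the groove line, 25 mm above the bench, x = +15 mm in the rest's frame (axes as the rest's). A roller in the groove stays there by itself. At the start the roller lies further back (-x), so it can be rolled in clear of the stop plate.
- rest_stop (a point): Centre of the stop plate's face, 20 mm above the bench, x = +85 mm in the rest's frame. The plate stands upright across the groove, 56 mm wide (y), 40 mm high, 12 mm thick.
- driver: Screwdriver, 170 mm, lying on the bench near the robot; bystander.
- collar: Steel shaft collar, 42 mm across, 14 mm high; bystander. Origin under its centre.
- bottle: White plastic bottle, 56 mm across, 140 mm high; bystander. Origin under its centre.
- reel: Black component reel lying flat, 110 mm across, 16 mm high; bystander. Origin under its centre.
- bin: Small open black plastic bin with one divider, 120 x 100 x 45 mm high; bystander. Origin under its centre.
- cup: Grey plastic cup, 68 mm across, 85 mm high; bystander. Origin under its centre.
Things that resemble listed ones, but are neither listed nor needed, are in the scene too. What is shaped like the roller but blue is not meant.

How it is judged:
By the outcome, as a careful person would: the job done as asked, in the order asked, and still so for the second after the job is handed in, with the robot touching nothing.
It also fails if it takes over 64 s, if anything falls off the work surface, if the arm or the gripper's body presses on something with over 40 N, if the wrist force passes 120 N, or if a joint passes its speed limit or range.

ROBOT

A 6-joint arm with a two-finger parallel gripper is mounted at the origin on the work surface. World frame = base frame: x ahead of the robot, y to its left, z up, the work surface at z = 0. Lengths are in m, angles in rad, forces in N, time in s.
With the tool pointing down it reaches from about 0.35 to 0.775 m from the base axis. Payload 5.5 kg.
Tool frame: the origin (TCP) lies midway between the tips of the shut fingers; the grasp point (between the pads) lies 19 mm behind it; z points along the fingers, x is the direction in which the jaws open and shut, and the axes are right-handed (so a half turn about z gives the same grasp; the last joint's range is limited). The gripper opens to 85 mm and grips with 20 to 120 N. Pads are 22 mm wide; open, the fingers measure 114 mm over their backs; the gripper's body (76 mm by 85 mm) begins 54 mm behind the grasp point. The pads swing forward as they close: fully open they stand 13 mm farther back than shut.
Start: joints at [1.044, 0.313, 0.046, 1.304, 0, 1.431], TCP at [0.217, 0.533, 0.231] pointing down, gripper open.
Joint ranges: [-2.76, 2.76], [-0.86, 1.69], [-1.03, 1.26], [-2.2, 2.34], [-1.47, 1.5], [-3.14, 3.14]. Speed limits (rad/s): [2.57, 2.57, 3.14, 3.14, 3.14, 3.14].

INTERFACE

Orientations are given as a unit quaternion [w, x, y, z].
In Python, from workcell import env gives the robot as it stands. The module is installed in compiled form; this text tells all that it offers.
- The arm moves only by the tool apply_moves, never from a script. Its argument "moves" is a list of rows, each a list of 3 entries, a list of its own where there are three numbers: the shift along the tool's x, y, z in cm, then the turn about the tool's z in degrees, then the opening, from 0 (shut) to 1 (fully open). In form: [[[x, y, z], yaw, gripper], ...]. A call has exactly 10 rows; each row is the pose to reach, as a shift and turn from the pose commanded when the call began, along the tool's axes at that moment; what a row does not reach only later rows make up. A row lasts 1/8 s, in which the tool goes at most 62.5 mm and 10.7 degrees, less where a joint would pass 70% of its speed; a pose out of reach is approached as far as the arm can. A call with a gripper value outside its range is refused whole. The fingers move at their own pace and stop on an object; "squeeze" is the grip in N (left out, the last holds). Time passes only in rows, so rows that repeat a pose let the fingers close, or fill a call up. It gives the time, the measured TCP pose, the force and the opening at its end, in the units of the state.
- env.get_state(): the state, without advancing time (a new reading comes with each control period).
- env.read_camera(name): name is "scene" or "top"; returns a dict with "pixels" (480x640x3 uint8, red, green, blue), "fov_y" (degrees; the focal length in pixels is half the picture's height over the tangent of half this angle, whatever the lens; pixels are square), "cx", "cy" (the principal point, pixels), "world_from_camera" (4x4, takes a point from camera to world coordinates). Camera axes: x right, y down, z forward; pixel columns grow to the right and rows downward; lengths in m; the calibration is good to about 2 mm. A picture is of the moment at which its call begins. There is no depth.
- env.hand_in(): hands the job in, once; it reports no verdict.
The state is a dict: "clock": time; "joint_pos": joint angles; "qvel": joint speeds; "tau": joint torques, N m; "tcp_pos": TCP position; "orientation": TCP orientation; "wrist_force": force on the tool from outside, world axes, zero at the start; "ft_torque": the same for the moment, N m; "finger_gap": finger opening in m.
Only numpy, scipy, OpenCV 4.12 (cv2) and the standard library are available. Lean on these libraries where they do the work, as an engineer would, in place of code of your own. Each camera call takes 0.05 s, during which the arm holds its last target.

## Working session

There is one attempt and no reset: what is moved stays moved. The work goes in short steps, Python scripts to look and compute and a tool call to move; the robot and the scene stay as the last step left them, time stands still between calls to the robot, and variables do not carry over. Pictures are saved under pics/ and viewed, and the job is handed in when it is done.

Besides the shell and the picture viewer there is one more tool, called after "Request:" in YAML: its name, and indented under it one key for each argument. apply_moves: Moves the arm, as the interface text tells. Its arguments: {"type":"object","properties":{"moves":{"type":"array","items":{"type":"array"}},"squeeze":{"type":"number"}},"required":["moves"]}

```bash
mkdir -p pics; cat > h.py <<'E'
import numpy as np, cv2
from workcell import env
def grab(n,tag):
    c=env.read_camera(n); cv2.imwrite(f'pics/{tag}.png',c['pixels'][:,:,::-1]); 
    np.savez(f'pics/{tag}.npz',**{k:np.array(v) for k,v in c.items()}); return c
def load(tag): return dict(np.load(f'pics/{tag}.npz'))
def ray(c,u,v):
    f=240/np.tan(np.radians(float(c['fov_y']))/2); T=c['world_from_camera']
    d=T[:3,:3]@np.array([(u-c['cx'])/f,(v-c['cy'])/f,1.]); return T[:3,3],d/np.linalg.norm(d)
def onplane(c,u,v,z):
    o,d=ray(c,u,v); return o+d*(z-o[2])/d[2]
def proj(c,p):
    f=240/np.tan(np.radians(float(c['fov_y']))/2); T=c['world_from_camera']
    q=T[:3,:3].T@(np.array(p)-T[:3,3]); return q[:2]/q[2]*f+np.array([c['cx'],c['cy']])
def tri(c1,p1,c2,p2):
    o1,d1=ray(c1,*p1);o2,d2=ray(c2,*p2)
    t=np.linalg.lstsq(np.c_[d1,-d2],o2-o1,rcond=None)[0]
    a=o1+t[0]*d1;b=o2+t[1]*d2; return (a+b)/2,np.linalg.norm(a-b)
E
python3 - <<'E'
from h import *
for n in('scene','top'):
    c=grab(n,n+'0'); print(n,c['fov_y'],c['cx'],c['cy'],c['world_from_camera'].round(3))
print(env.get_state())
E
```

```text
scene 47.68270631426546 320.524007252375 248.72613049533226 [[ 0.187  0.551 -0.813  1.59 ]
 [ 0.982 -0.108  0.153 -0.172]
 [-0.004 -0.828 -0.561  0.766]
 [ 0.     0.     0.     1.   ]]
top 49.117146592392935 317.32055146208904 235.75934616568787 [[-0.03  -0.994  0.105  0.461]
 [-1.     0.029 -0.011  0.03 ]
 [ 0.008 -0.105 -0.994  1.218]
 [ 0.     0.     0.     1.   ]]
{'clock': 0.1, 'joint_pos': array([ 1.04440349e+00,  3.13901464e-01,  4.50600696e-02,  1.30359909e+00,
       -3.63477119e-05,  1.43118756e+00]), 'qvel': array([ 0.00024093, -0.00115412,  0.00134129, -0.00149641,  0.00053175,
       -0.00049758]), 'tau': array([ 3.49146867e-03, -4.81725883e+01,  2.99243367e+01,  1.27058354e-02,
       -8.26673727e-05,  1.05233684e-05]), 'tcp_pos': array([0.21668119, 0.53210112, 0.23049831]), 'orientation': array([ 3.75694505e-04,  8.29822587e-01,  5.58026700e-01, -7.31433618e-04]), 'wrist_force': array([ 0.15082431, -0.84350618, -0.03557831]), 'ft_torque': array([-0.00215785,  0.04736476,  0.01198361]), 'finger_gap': 0.08530004270210455}
```

View pics/scene0.png

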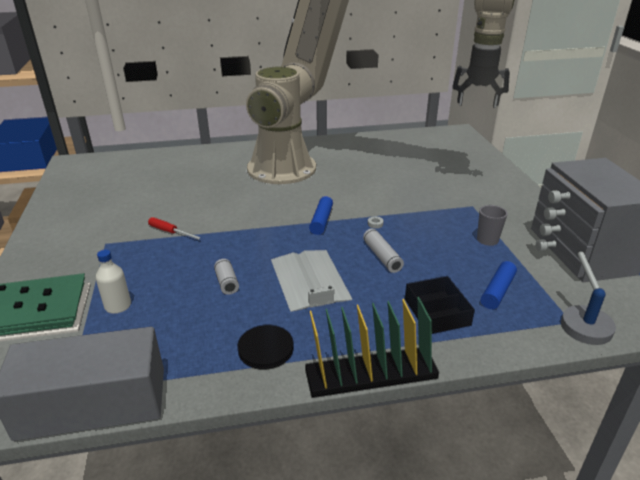

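View pics/top0.png

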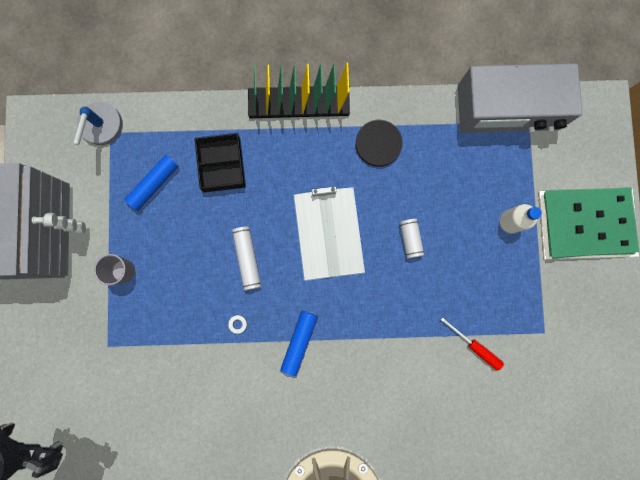

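The top view shows the long roller at about (246,258), left (+y) of the rest at (329,233). The stop plate is at (324,191) on the far side, and the spare is at (412,239). Next I'll measure these by masks.

```bash
python3 - <<'E'
from h import *
c=load('top0');s=load('scene0')
for d,n,(x0,x1,y0,y1),k in((c,'tz',(215,375,175,305),5),(s,'sz',(260,420,210,320),5)):
    cv2.imwrite(f'pics/{n}.png',cv2.resize(d['pixels'][y0:y1,x0:x1,::-1],None,fx=k,fy=k,interpolation=cv2.INTER_NEAREST)[:600])
for nm,d in(('top',c),('scene',s)):
    hsv=cv2.cvtColor(d['pixels'],cv2.COLOR_RGB2HSV)
    m=((hsv[...,1]<70)&(hsv[...,2]>75)).astype(np.uint8)
    ct,_=cv2.findContours(m,cv2.RETR_EXTERNAL,cv2.CHAIN_APPROX_NONE)
    for k in ct:
        a=cv2.contourArea(k)
        if 200<a<9000:
            r=cv2.minAreaRect(k); print(nm,a,np.round(cv2.boxPoints(r),1).tolist())
E
```

```text
scene 1983.5 [[596.0, 387.0], [639.0, 387.0], [639.0, 479.0], [596.0, 479.0]]
scene 1374.0 [[-5.199999809265137, 87.19999694824219], [41.79999923706055, 80.30000305175781], [47.0, 116.0999984741211], [0.0, 123.0]]
scene 323.0 [[-0.0, 35.0], [21.0, 35.0], [21.0, 74.0], [0.0, 74.0]]
```

View pics/tz.png

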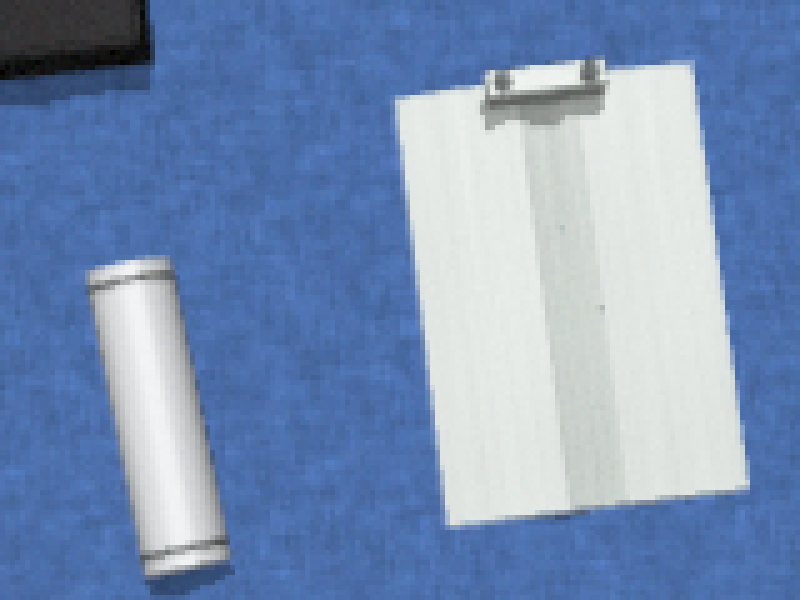

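View pics/sz.png

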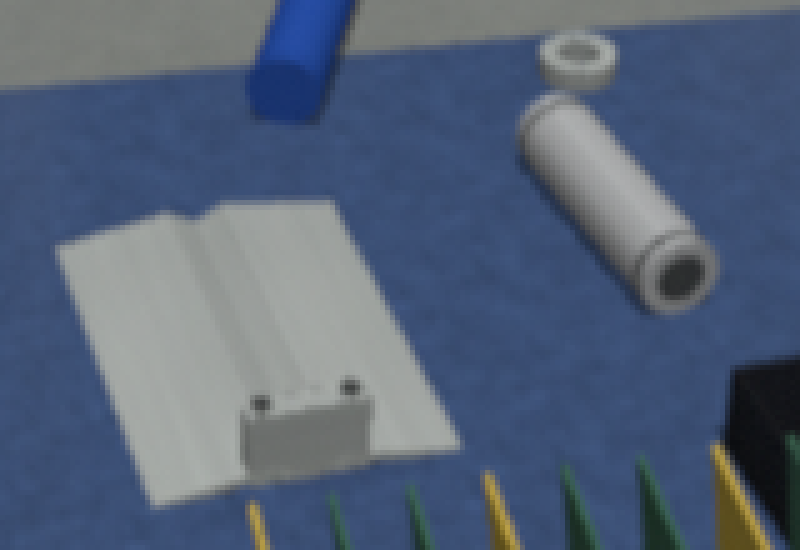

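The crops show the roller with its dark bands clearly, the rest's four outer corners, and the stop plate with screws at the far end. I'll take the numbers from masks within these regions.

```bash
cat >> h.py <<'E'
def blobs(d,roi,smax=90,amin=150):
    x0,x1,y0,y1=roi
    hsv=cv2.cvtColor(np.ascontiguousarray(d['pixels'][y0:y1,x0:x1]),cv2.COLOR_RGB2HSV)
    m=((hsv[...,1]<smax)&(hsv[...,2]>60)).astype(np.uint8)
    ct,_=cv2.findContours(m,cv2.RETR_EXTERNAL,cv2.CHAIN_APPROX_NONE)
    return [k.reshape(-1,2)+[x0,y0] for k in ct if cv2.contourArea(k)>amin]
E
python3 - <<'E'
from h import *
c=load('top0');s=load('scene0')
for nm,d,roi in(('rol',c,(225,268,215,300)),('spare',c,(395,430,210,265)),('rest',c,(285,372,175,290)),('rolS',s,(355,410,225,275)),('restS',s,(265,355,245,312))):
    for k in blobs(d,roi):
        r=cv2.minAreaRect(k.astype(np.float32)); b=cv2.boxPoints(r)
        print(nm,len(k),np.round(b,1).tolist(), 'c',np.round(r[0],1))
        if nm in('rol','spare'):
            w=np.array([onplane(d,*p,.020)[:2] for p in b]); print(w.round(4).tolist(),w.mean(0).round(4))
            e=[(w[i]-w[(i+1)%4]) for i in(0,1)]; e=max(e,key=np.linalg.norm); print('len',np.linalg.norm(e),'ang',np.degrees(np.arctan2(e[1],e[0])))
        if nm=='rest':
            q=cv2.approxPolyDP(k.astype(np.int32),4,True).reshape(-1,2);print(q.tolist())
            print([onplane(d,*p,0)[:2].round(4).tolist() for p in q])
# rest corners manual from zooms (bench): top
T=[(395/5+215,100/5+175),(692/5+215,62/5+175),(748/5+215,488/5+175),(447/5+215,525/5+175)]
S=[(152/5+260,505/5+210),(460/5+260,448/5+210),(335/5+260,202/5+210),(58/5+260,246/5+210)]
# order: top: far-left(+x,+y), far-right(+x,-y), near-right, near-left ; scene image: left=-y
W=[onplane(c,*p,0) for p in T]; 
print('W',np.round(W,4).tolist())
S=[S[1],S[0],S[3],S[2]]
for a,b in zip(T,S): print(tri(c,a,s,b), onplane(s,*b,0).round(4))
E
```

```text
rol 153 [[231.10000610351562, 228.39999389648438], [248.60000610351562, 224.89999389648438], [261.0, 287.0], [243.5, 290.5]] c [246.  257.7]
[[0.6098, 0.214], [0.6168, 0.1738], [0.474, 0.1479], [0.4673, 0.1877]] [0.542  0.1808]
len 0.1450849726190755 ang 10.257699787243007
spare 104 [[399.0, 220.8000030517578], [416.70001220703125, 217.3000030517578], [424.20001220703125, 255.1999969482422], [406.5, 258.70001220703125]] c [411.6 238. ]
[[0.6162, -0.1722], [0.6233, -0.2134], [0.5354, -0.2264], [0.5285, -0.1855]] [ 0.5758 -0.1994]
len 0.0888539462820266 ang 8.410061953283542
rest 291 [[292.5, 191.1999969482422], [353.6000061035156, 183.60000610351562], [364.70001220703125, 272.79998779296875], [303.70001220703125, 280.3999938964844]] c [328.6 232. ]
[[353, 187], [294, 194], [305, 280], [364, 272]]
[[0.7022, -0.0709], [0.6894, 0.0684], [0.4873, 0.0481], [0.5017, -0.089]]
rolS 122 [[358.1000061035156, 230.89999389648438], [378.29998779296875, 218.8000030517578], [406.6000061035156, 266.0], [386.5, 278.1000061035156]] c [382.4 248.5]
restS 218 [[269.8999938964844, 258.70001220703125], [332.0, 238.0], [352.5, 299.5], [290.3999938964844, 320.20001220703125]] c [311.2 279.1]
W [[0.6871, 0.0684, 0.0], [0.7012, -0.0719, 0.0], [0.5002, -0.0904, 0.0], [0.4873, 0.0494, 0.0]]
(array([ 0.6872909 ,  0.06831264, -0.00147672]), np.float64(0.0003274999105936184)) [0.689  0.0677 0.    ]
(array([ 7.01202345e-01, -7.16000909e-02,  2.67457946e-04]), np.float64(0.0004728767381463249)) [ 0.7009 -0.0713  0.    ]
(array([ 5.00347629e-01, -8.96608102e-02, -9.92378879e-05]), np.float64(0.0014190223196231461)) [ 0.5007 -0.089   0.    ]
(array([ 0.48756922,  0.05065355, -0.00112774]), np.float64(0.0024245242198066394)) [0.4894 0.0515 0.    ]
```

```bash
cat >> h.py <<'E'
from scipy.spatial.transform import Rotation as R
def state():
    s=env.get_state(); q=s['orientation']; r=R.from_quat([q[1],q[2],q[3],q[0]]); x=r.as_matrix()[:,0]
    yaw=np.degrees(np.arctan2(x[1],x[0])); print('t %.2f'%s['clock'],'tcp',s['tcp_pos'].round(4),'yaw %.2f'%yaw,'F',s['wrist_force'].round(1),'gap %.4f'%s['finger_gap'],'q',s['joint_pos'].round(2))
    return s,r,yaw
def to(p,yawt=None):
    s,r,yaw=state(); d=r.as_matrix().T@(np.array(p)-s['tcp_pos'])*100
    print('shift cm',d.round(2),'turn',None if yawt is None else round(yaw-yawt,2))
# rest frame
RO=np.array([0.5983,-0.0107]);RA=np.radians(5.35)
RX=np.array([np.cos(RA),np.sin(RA)]);RY=np.array([-RX[1],RX[0]])
def rest(p): d=np.array(p)[:2]-RO; return np.array([d@RX,d@RY])
def unrest(a,b): return RO+a*RX+b*RY
E
python3 - <<'E'
from h import *
to([0.532,0.238,0.12],10)
print(rest([.542,.181]))
E
```

```text
t 0.10 tcp [0.2167 0.5321 0.2305] yaw 67.84 F [ 0.2 -0.8 -0. ] gap 0.0853 q [ 1.04  0.31  0.05  1.3  -0.    1.43]
shift cm [-15.33  40.3   11.07] turn 57.84
[-0.03818073  0.19611428]
```

Request:
apply_moves:
  moves:
    - [[-1.5,4,1],6,1]
    - [[-3,8,2],12,1]
    - [[-5,13,3.5],19,1]
    - [[-7,18,5],26,1]
    - [[-9,23,6.5],33,1]
    - [[-11,28,8],40,1]
    - [[-13,33,9],47,1]
    - [[-14.5,37.5,10],53,1]
    - [[-15.3,40.3,11],57.8,1]
    - [[-15.3,40.3,11],57.8,1]

```text
clock: 1.35
tcp_pos: [0.5332, 0.237, 0.1198]
orientation: [0.0, 0.996, 0.086, -0.001]
wrist_force: [-0.8, 0.4, 1.0]
finger_gap: 0.0852
```

```bash
python3 - <<'E'
from h import *
to([0.532,0.238,0.005],10); grab('top','top1');grab('scene','scene1')
t=load('top1');cv2.imwrite('pics/t1z.png',cv2.resize(t['pixels'][170:330,180:380,::-1],None,fx=3.7,fy=3.7))
E
```

```text
t 1.35 tcp [0.5332 0.237  0.1198] yaw 9.85 F [-0.8  0.4  1. ] gap 0.0852 q [ 0.28  0.39 -0.13  1.06 -0.    1.68]
shift cm [-0.08 -0.12 11.48] turn -0.15
```

View pics/t1z.png

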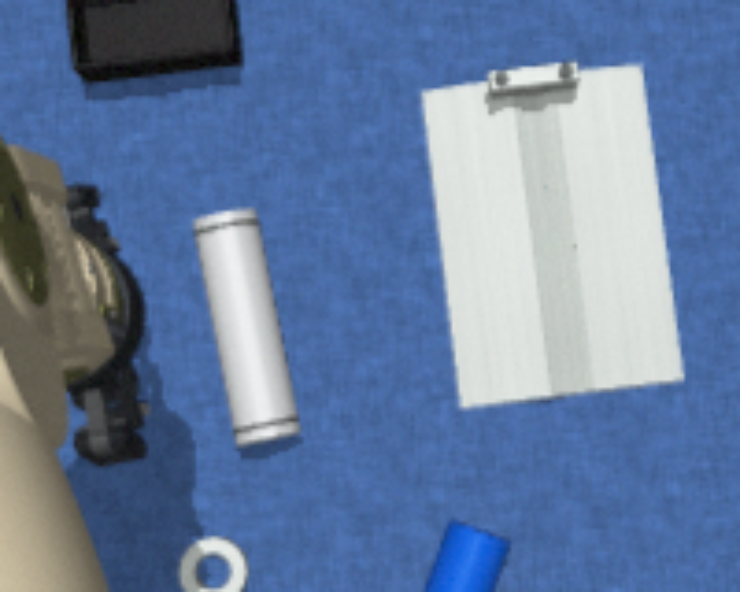

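View pics/scene1.png

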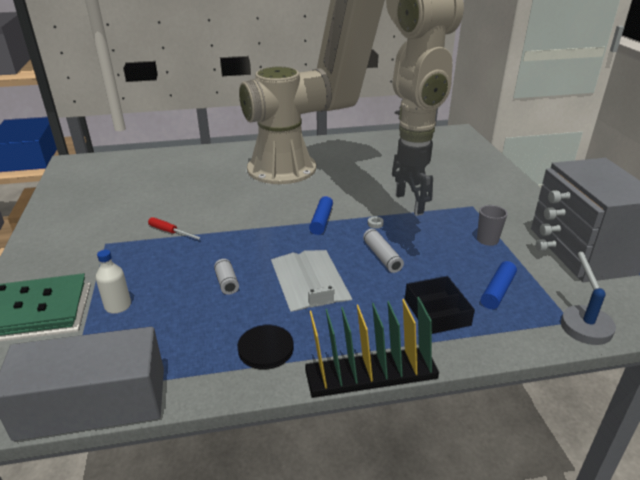

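Tool sits about 57 mm behind the roller (roughly 25 mm short of contact) and is parallel to it. I'll lower until the tips are about 15 mm above the bench, then creep toward contact.

Request:
apply_moves:
  moves:
    - [[0,0,2.5],0,1]
    - [[0,0,5.5],0,1]
    - [[0,0,8.5],0,1]
    - [[0,0,10.8],0,1]
    - [[0,0,11.7],0,1]
    - [[0,0.4,11.7],0,1]
    - [[0,0.8,11.7],0,1]
    - [[0,1.2,11.7],0,1]
    - [[0,1.6,11.7],0,1]
    - [[0,1.6,11.7],0,1]

```text
clock: 2.7
tcp_pos: [0.5356, 0.2227, 0.0046]
orientation: [-0.0, 0.996, 0.087, 0.0]
wrist_force: [0.1, 0.1, -0.4]
finger_gap: 0.0852
```

```bash
python3 - <<'E'
from h import *
s,r,y=state(); print('tool rest',rest(s['tcp_pos'])); grab('top','top2');grab('scene','scene2')
t=load('top2');cv2.imwrite('pics/t2z.png',cv2.resize(t['pixels'][170:330,180:380,::-1],None,fx=3.7,fy=3.7))
t=load('scene2');cv2.imwrite('pics/s2z.png',cv2.resize(t['pixels'][150:330,260:480,::-1],None,fx=3.3,fy=3.3))
E
```

```text
t 2.70 tcp [0.5356 0.2227 0.0046] yaw 10.00 F [ 0.1  0.1 -0.4] gap 0.0852 q [ 0.26  0.49 -0.29  0.8   0.    1.65]
tool rest [-0.04071634  0.23819883]
```

View pics/t2z.png

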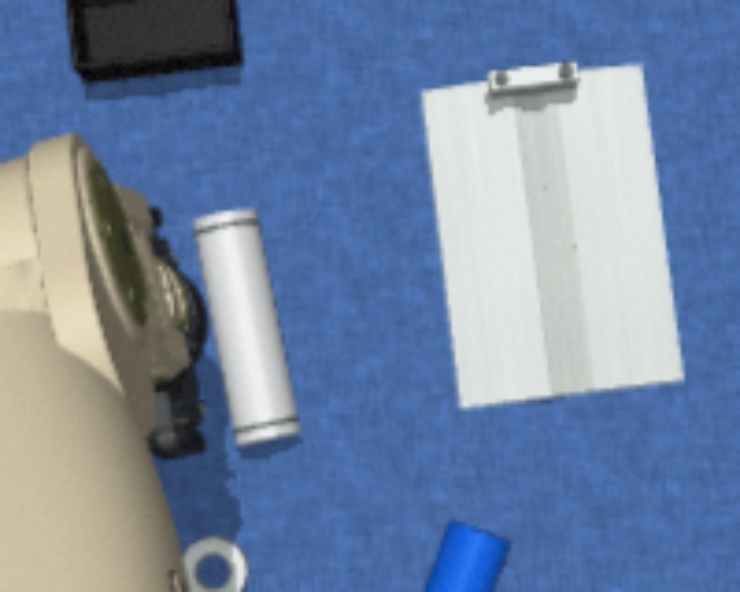

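View pics/s2z.png

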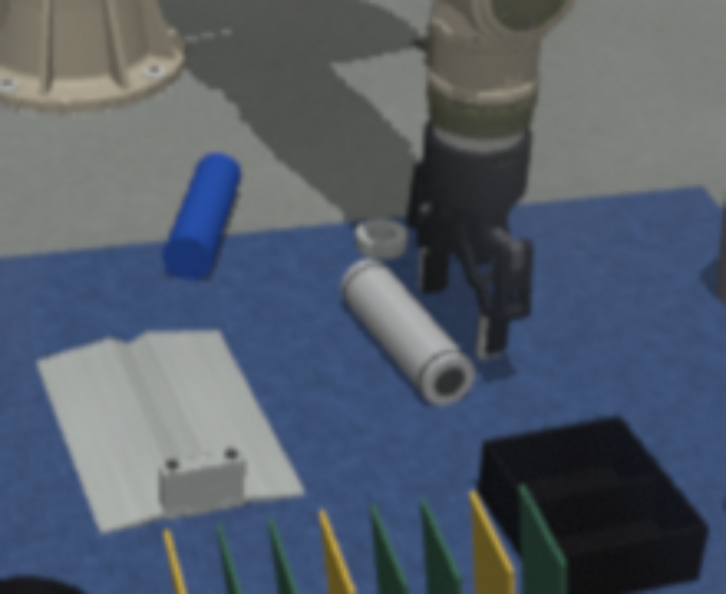

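Fingers stand parallel behind the roller, about 10 mm off. Nothing has moved. I'll start the push and gradually turn to align with the groove.

Request:
apply_moves:
  moves:
    - [[0,0.2,0.3],0,1]
    - [[0,0.5,0.3],0,1]
    - [[0,0.8,0.3],0,1]
    - [[0,1.1,0.3],0,1]
    - [[0,1.4,0.3],0,1]
    - [[0,1.8,0.3],0.4,1]
    - [[0,2.3,0.3],0.8,1]
    - [[0,2.8,0.3],1.2,1]
    - [[0,3.3,0.3],1.6,1]
    - [[0,3.8,0.3],2,1]

```text
clock: 4.05
tcp_pos: [0.5419, 0.1853, 0.0013]
orientation: [-0.0, 0.998, 0.07, 0.0]
wrist_force: [0.6, -0.3, 0.2]
finger_gap: 0.0853
```

```bash
python3 - <<'E'
from h import *
s,r,y=state(); print('tool rest',rest(s['tcp_pos'])); grab('top','top3');grab('scene','scene3')
a=load('top3')['pixels'][170:330,200:400,::-1];b=load('scene3')['pixels'][180:340,260:460,::-1]
cv2.imwrite('pics/m3.png',cv2.resize(np.hstack([a,b]),None,fx=2,fy=2,interpolation=cv2.INTER_CUBIC))
E
```

```text
t 4.05 tcp [0.5419 0.1853 0.0013] yaw 8.01 F [ 0.6 -0.3  0.2] gap 0.0853 q [ 0.19  0.48 -0.31  0.78  0.    1.62]
tool rest [-0.0378608   0.20038353]
```

View pics/m3.png

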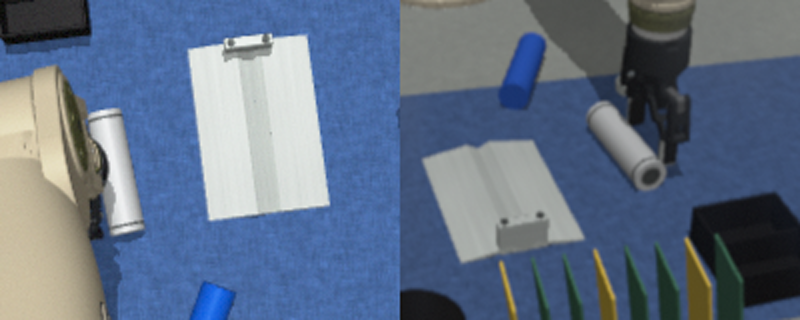

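The roller is being pushed squarely, and the force is small. I'll continue and finish the alignment turn.

Request:
apply_moves:
  moves:
    - [[0,0.5,0],0.4,1]
    - [[0,1.0,0],0.8,1]
    - [[0,1.5,0],1.2,1]
    - [[0,2.0,0],1.6,1]
    - [[0,2.5,0],2.0,1]
    - [[0,3.0,0],2.3,1]
    - [[0,3.5,0],2.6,1]
    - [[0,4.0,0],2.6,1]
    - [[0,4.5,0],2.6,1]
    - [[0,5.0,0],2.6,1]

```text
clock: 5.4
tcp_pos: [0.5489, 0.1358, 0.0013]
orientation: [-0.0, 0.999, 0.047, 0.0]
wrist_force: [0.4, -0.2, 0.3]
finger_gap: 0.0857
```

Request:
apply_moves:
  moves:
    - [[0,0.5,0],0,1]
    - [[0,1.0,0],0,1]
    - [[0,1.5,0],0,1]
    - [[0,2.0,0],0,1]
    - [[0,2.5,0],0,1]
    - [[0,3.0,0],0,1]
    - [[0,3.4,0],0,1]
    - [[0,3.8,0],0,1]
    - [[0,4.2,0],0,1]
    - [[0,4.6,0],0,1]

```text
clock: 6.65
tcp_pos: [0.5534, 0.0903, 0.0014]
orientation: [-0.0, 0.999, 0.048, 0.0]
wrist_force: [0.2, 1.9, 0.9]
finger_gap: 0.0852
```

```bash
python3 - <<'E'
from h import *
s,r,y=state(); print('tool rest',rest(s['tcp_pos'])); grab('top','top4');grab('scene','scene4')
a=load('top4')['pixels'][170:330,200:400,::-1];b=load('scene4')['pixels'][180:340,260:460,::-1]
cv2.imwrite('pics/m4.png',cv2.resize(np.hstack([a,b]),None,fx=2,fy=2,interpolation=cv2.INTER_CUBIC))
E
```

```text
t 6.65 tcp [0.5534 0.0903 0.0014] yaw 5.45 F [0.2 1.9 0.9] gap 0.0852 q [ 0.02  0.46 -0.34  0.77  0.    1.49]
tool rest [-0.03532882  0.1048003 ]
```

View pics/m4.png

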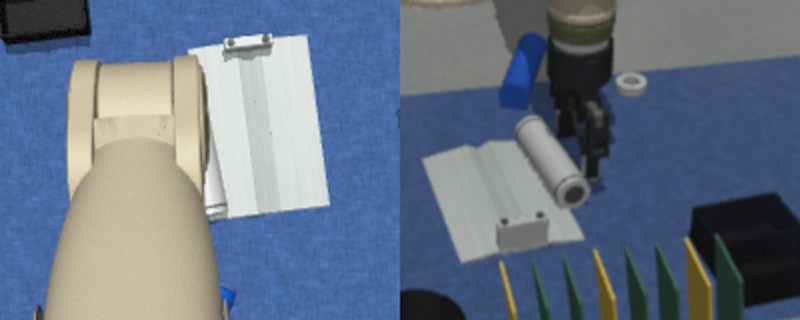

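The roller is at the ramp foot and aligned with the groove; the force is about 2 N. I'll go on up the ramp more slowly.

Request:
apply_moves:
  moves:
    - [[0,0.4,0],0,1]
    - [[0,0.8,0],0,1]
    - [[0,1.2,0],0,1]
    - [[0,1.6,0],0,1]
    - [[0,2.0,0],0,1]
    - [[0,2.4,0],0,1]
    - [[0,2.8,0],0,1]
    - [[0,3.2,0],0,1]
    - [[0,3.6,0],0,1]
    - [[0,4.0,0],0,1]

```text
clock: 8.0
tcp_pos: [0.557, 0.0503, 0.0013]
orientation: [-0.0, 0.999, 0.047, -0.0]
wrist_force: [0.1, 4.8, 2.8]
finger_gap: 0.0854
```

Request:
apply_moves:
  moves:
    - [[0,0.3,0],0,1]
    - [[0,0.6,0],0,1]
    - [[0,0.9,0],0,1]
    - [[0,1.2,0],0,1]
    - [[0,1.4,0],0,1]
    - [[0,1.6,0],0,1]
    - [[0,1.8,0],0,1]
    - [[0,2.0,0],0,1]
    - [[0,2.2,0],0,1]
    - [[0,2.2,0],0,1]

```text
clock: 9.25
tcp_pos: [0.5588, 0.028, 0.001]
orientation: [0.0, 0.999, 0.047, -0.0]
wrist_force: [0.1, -0.8, 0.2]
finger_gap: 0.0855
```

```bash
python3 - <<'E'
from h import *
s,r,y=state(); print('tool rest',rest(s['tcp_pos'])); grab('top','top5');grab('scene','scene5')
a=load('top5')['pixels'][170:330,200:400,::-1];b=load('scene5')['pixels'][180:340,260:460,::-1]
cv2.imwrite('pics/m5.png',cv2.resize(np.hstack([a,b]),None,fx=2,fy=2,interpolation=cv2.INTER_CUBIC))
cv2.imwrite('pics/s5.png',cv2.resize(b,None,fx=3.7,fy=3.7,interpolation=cv2.INTER_CUBIC))
E
```

```text
t 9.25 tcp [0.5588 0.028  0.001 ] yaw 5.39 F [ 0.1 -0.8  0.2] gap 0.0855 q [-0.09  0.46 -0.34  0.77 -0.    1.38]
tool rest [-0.03572359  0.04216761]
```

View pics/s5.png

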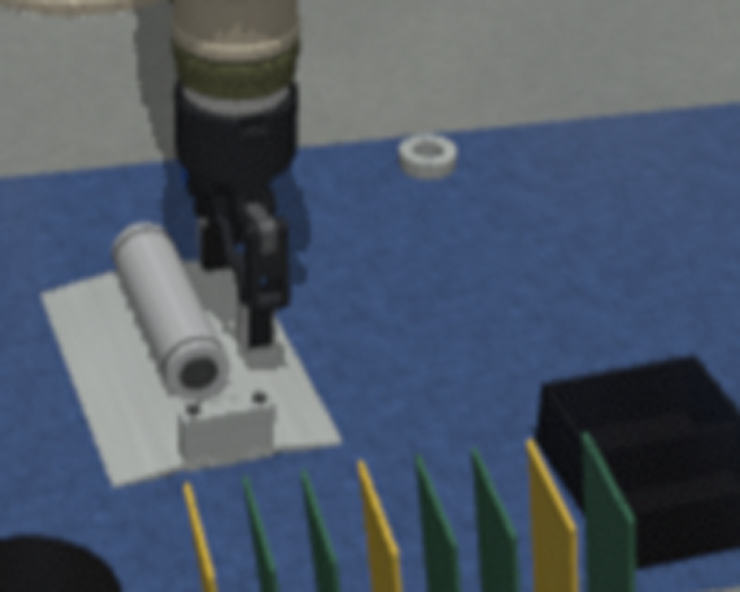

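The roller has dropped into the groove: the force on the fingers is gone and there is a gap between it and the fingers. I'll back off, lift, shut the fingers and look.

Request:
apply_moves:
  moves:
    - [[0,-1,0],0,1]
    - [[0,-2,0],0,1]
    - [[0,-3,-1],0,1]
    - [[0,-3,-4],0,1]
    - [[0,-3,-7],0,1]
    - [[-2,-3,-10],0,0.5]
    - [[-5,-3,-10],0,0]
    - [[-8,-3,-10],0,0]
    - [[-11,-3,-10],0,0]
    - [[-12,-3,-10],0,0]

```text
clock: 10.6
tcp_pos: [0.4353, 0.0477, 0.1019]
orientation: [-0.0, 0.999, 0.048, 0.0]
wrist_force: [0.5, -0.2, -0.1]
finger_gap: -0.0
```

```bash
python3 - <<'E'
from h import *
s,r,y=state(); print('tool rest',rest(s['tcp_pos'])); grab('top','top6');grab('scene','scene6')
a=load('top6')['pixels'][170:330,240:440,::-1];b=load('scene6')['pixels'][180:340,230:430,::-1]
cv2.imwrite('pics/m6.png',cv2.resize(np.vstack([a,b])[:,:],None,fx=1.85,fy=1.85,interpolation=cv2.INTER_CUBIC))
cv2.imwrite('pics/t6.png',cv2.resize(load('top6')['pixels'][:,:,::-1][170:370,200:460],None,fx=3,fy=3,interpolation=cv2.INTER_CUBIC))
E
```

```text
t 10.60 tcp [0.4353 0.0477 0.1019] yaw 5.47 F [ 0.5 -0.2 -0.1] gap -0.0000 q [-0.07  0.14 -0.51  0.92  0.    1.4 ]
tool rest [-0.15686342  0.07333174]
```

View pics/t6.png

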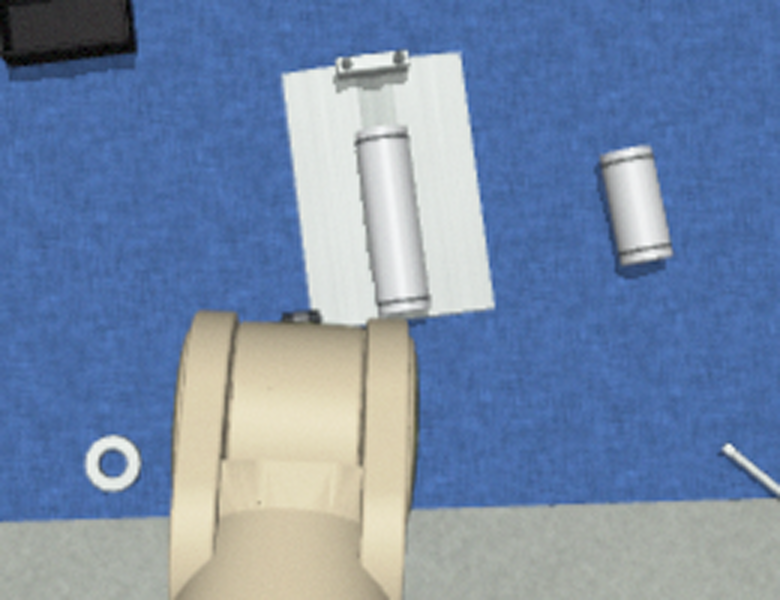

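View pics/m6.png

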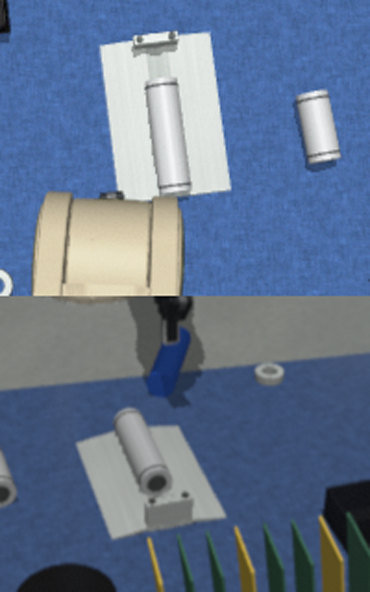

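The roller lies in the groove, with its far end at zoom (381,127), near end at (405,313), and a gap of about 50 px to the stop. I'll measure both and plan the lengthwise push, allowing for the nearby blue roller.

```bash
python3 - <<'E'
from h import *
t=load('top6');s=load('scene6');t0=load('top0')
f=rest(onplane(t,327,212,.035));n=rest(onplane(t,334.8,274.3,.035));print('far',f,'near',n)
print('stop edge', rest(onplane(t0,324,195,.0)),rest(onplane(t,200+374/3,170+66/3,.04)),rest(onplane(t,200+374/3,170+52/3,.04)))
for p in((309,312),(318,316),(300,344),(283,375)): print('blue',onplane(t0,*p,.02).round(3))
# axis height: band triangulate; near band centre
p=np.array([200+404/3,170+301/3]);
q=np.array([230+126/1.85,180+(414-296)/1.85])
print('near top band tri',tri(t,p,s,q))
for x in(-.15,-.14):print(unrest(x,0))
to([*unrest(-.150,0),.10],5.35); to([*unrest(-.150,0),.015],5.35)
E
```

```text
far [0.04109302 0.00014558] near [-0.10141675  0.00041466]
stop edge [0.0871754  0.00052328] [ 0.08661988 -0.00010169] [ 0.09731785 -0.00144346]
blue [0.415 0.041 0.02 ]
blue [0.405 0.021 0.02 ]
blue [0.344 0.063 0.02 ]
blue [0.277 0.103 0.02 ]
near top band tri (array([ 0.50572633, -0.02128793,  0.03986305]), np.float64(0.0035469263326154787))
[ 0.44895344 -0.02468592]
[ 0.45890988 -0.02375353]
t 10.70 tcp [0.4366 0.0475 0.1019] yaw 5.46 F [ 0.3  0.4 -0.4] gap -0.0001 q [-0.07  0.14 -0.51  0.92  0.    1.4 ]
shift cm [0.54 7.3  0.19] turn 0.11
t 10.70 tcp [0.4366 0.0475 0.1019] yaw 5.46 F [ 0.3  0.4 -0.4] gap -0.0001 q [-0.07  0.14 -0.51  0.92  0.    1.4 ]
shift cm [0.53 7.3  8.69] turn 0.11
```

Request:
apply_moves:
  moves:
    - [[0.2,2,0],0,0]
    - [[0.6,4.5,0],0,0]
    - [[1.0,6.5,0],0,0]
    - [[1.2,7.3,0],0,0]
    - [[1.2,7.3,1.5],0,0]
    - [[1.2,7.3,4],0,0]
    - [[1.2,7.3,6.5],0,0]
    - [[1.2,7.3,8],0,0]
    - [[1.2,7.3,8.5],0,0]
    - [[1.2,7.3,8.6],0,0]

```text
clock: 11.95
tcp_pos: [0.456, -0.0242, 0.0153]
orientation: [-0.0, 0.999, 0.048, 0.0]
wrist_force: [-0.3, -0.4, 0.5]
finger_gap: -0.0002
```

```bash
python3 - <<'E'
from h import *
s,r,y=state(); print('tool rest',rest(s['tcp_pos'])); grab('top','top7');grab('scene','scene7')
a=load('top7')['pixels'][170:330,240:440,::-1];b=load('scene7')['pixels'][150:310,220:420,::-1]
cv2.imwrite('pics/m7.png',cv2.resize(np.hstack([a,b])[:,:],None,fx=2,fy=2,interpolation=cv2.INTER_CUBIC))
E
```

```text
t 11.95 tcp [ 0.456  -0.0242  0.0153] yaw 5.46 F [-0.3 -0.4  0.5] gap -0.0002 q [-0.23  0.28 -0.59  0.7   0.    1.25]
tool rest [-0.14290566 -0.00014774]
```

View pics/m7.png

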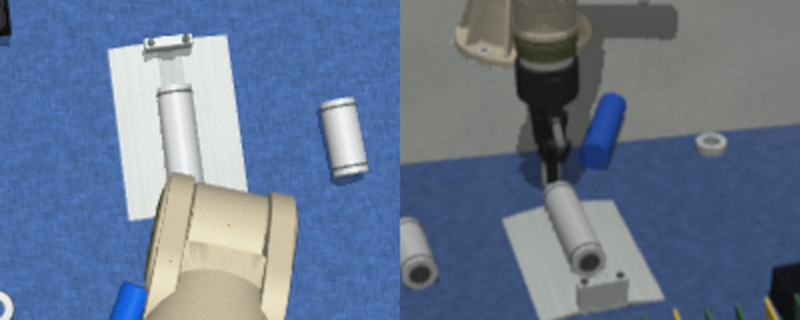

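Shut fingers are behind the near end, centred on the groove and clear of the blue roller. Next is the lengthwise push.

Request:
apply_moves:
  moves:
    - [[0.6,0,0],0,0]
    - [[1.2,0,0],0,0]
    - [[1.8,0,0],0,0]
    - [[2.2,0,0],0,0]
    - [[2.6,0,0],0,0]
    - [[3.0,0,0],0,0]
    - [[3.4,0,0],0,0]
    - [[3.8,0,0],0,0]
    - [[4.2,0,0],0,0]
    - [[4.6,0,0],0,0]

```text
clock: 13.3
tcp_pos: [0.5018, -0.0199, 0.0151]
orientation: [-0.0, 0.999, 0.047, 0.0]
wrist_force: [-2.2, -0.5, -1.2]
finger_gap: 0.0001
```

```bash
python3 - <<'E'
from h import *
s,r,y=state(); print('tool rest',rest(s['tcp_pos'])); grab('top','top8');grab('scene','scene8')
a=load('top8')['pixels'][170:330,240:440,::-1];b=load('scene8')['pixels'][150:310,220:420,::-1]
cv2.imwrite('pics/m8.png',cv2.resize(np.hstack([a,b])[:,:],None,fx=2,fy=2,interpolation=cv2.INTER_CUBIC))
E
```

```text
t 13.30 tcp [ 0.5018 -0.0199  0.0151] yaw 5.44 F [-2.2 -0.5 -1.2] gap 0.0001 q [-0.2   0.35 -0.48  0.74  0.    1.28]
tool rest [-0.09698512 -0.00018219]
```

View pics/m8.png

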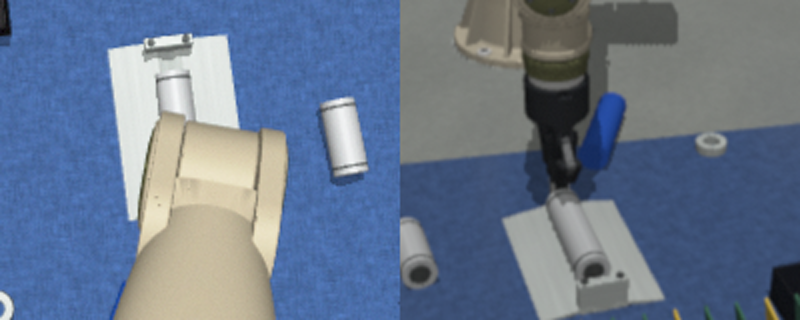

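The roller slid about 17 mm with a push of about 2 N. About 28 mm is left.

Request:
apply_moves:
  moves:
    - [[0.3,0,0],0,0]
    - [[0.6,0,0],0,0]
    - [[0.9,0,0],0,0]
    - [[1.2,0,0],0,0]
    - [[1.4,0,0],0,0]
    - [[1.6,0,0],0,0]
    - [[1.8,0,0],0,0]
    - [[2.0,0,0],0,0]
    - [[2.2,0,0],0,0]
    - [[2.3,0,0],0,0]

```text
clock: 14.65
tcp_pos: [0.5245, -0.0178, 0.0153]
orientation: [-0.0, 0.999, 0.047, 0.0]
wrist_force: [-3.9, 0.1, 1.8]
finger_gap: -0.0001
```

Request:
apply_moves:
  moves:
    - [[0.05,0,0],0,0]
    - [[0.1,0,0],0,0]
    - [[0.15,0,0],0,0]
    - [[0.2,0,0],0,0]
    - [[0.25,0,0],0,0]
    - [[0.3,0,0],0,0]
    - [[0.35,0,0],0,0]
    - [[0.4,0,0],0,0]
    - [[0.4,0,0],0,0]
    - [[0.4,0,0],0,0]

```text
clock: 15.9
tcp_pos: [0.5285, -0.0175, 0.0153]
orientation: [-0.0, 0.999, 0.047, 0.0]
wrist_force: [-2.8, -0.9, 2.6]
finger_gap: 0.0005
```

```bash
python3 - <<'E'
from h import *
s,r,y=state(); print('tool rest',rest(s['tcp_pos'])); grab('top','top9');grab('scene','scene9')
a=load('top9')['pixels'][170:250,280:380,::-1];b=load('scene9')['pixels'][230:310,260:360,::-1]
cv2.imwrite('pics/m9.png',cv2.resize(np.hstack([a,b])[:,:],None,fx=4,fy=4,interpolation=cv2.INTER_CUBIC))
E
```

```text
t 15.90 tcp [ 0.5285 -0.0175  0.0153] yaw 5.44 F [-2.8 -0.9  2.6] gap 0.0005 q [-0.19  0.39 -0.41  0.77  0.    1.29]
tool rest [-0.07015787 -0.00022726]
```

View pics/m9.png

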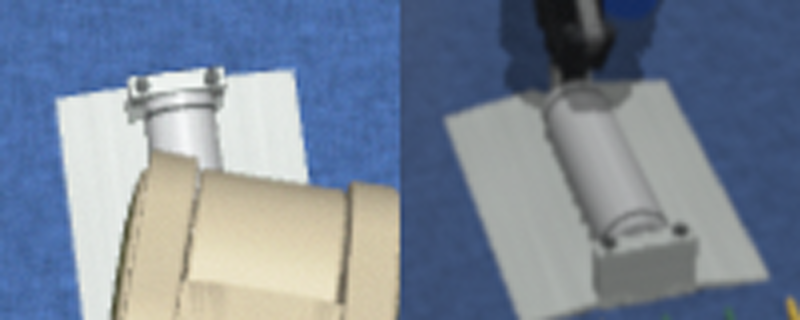

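The far end is almost at the plate, and the force is still only sliding friction. I'll creep on in small steps until the force rises.

Request:
apply_moves:
  moves:
    - [[0.04,0,0],0,0]
    - [[0.08,0,0],0,0]
    - [[0.12,0,0],0,0]
    - [[0.16,0,0],0,0]
    - [[0.2,0,0],0,0]
    - [[0.2,0,0],0,0]
    - [[0.2,0,0],0,0]
    - [[0.2,0,0],0,0]
    - [[0.2,0,0],0,0]
    - [[0.2,0,0],0,0]

```text
clock: 17.25
tcp_pos: [0.5304, -0.0173, 0.0153]
orientation: [-0.0, 0.999, 0.047, 0.0]
wrist_force: [-2.9, -0.6, 2.0]
finger_gap: 0.0001
```

Request:
apply_moves:
  moves:
    - [[0.03,0,0],0,0]
    - [[0.06,0,0],0,0]
    - [[0.09,0,0],0,0]
    - [[0.12,0,0],0,0]
    - [[0.15,0,0],0,0]
    - [[0.15,0,0],0,0]
    - [[0.15,0,0],0,0]
    - [[0.15,0,0],0,0]
    - [[0.15,0,0],0,0]
    - [[0.15,0,0],0,0]

```text
clock: 18.5
tcp_pos: [0.5304, -0.0173, 0.0153]
orientation: [0.0, 0.999, 0.047, -0.001]
wrist_force: [-8.5, -1.6, 5.7]
finger_gap: -0.0001
```

```bash
python3 - <<'E'
from h import *
s,r,y=state(); print('tool rest',rest(s['tcp_pos'])); grab('top','top10');grab('scene','scene10')
a=load('top10')['pixels'][170:250,280:380,::-1];b=load('scene10')['pixels'][230:310,260:360,::-1]
cv2.imwrite('pics/m10.png',cv2.resize(np.hstack([a,b])[:,:],None,fx=4,fy=4,interpolation=cv2.INTER_CUBIC))
E
```

```text
t 18.50 tcp [ 0.5304 -0.0173  0.0153] yaw 5.42 F [-8.5 -1.6  5.7] gap -0.0001 q [-0.18  0.4  -0.4   0.77 -0.    1.29]
tool rest [-0.06823087 -0.00019091]
```

View pics/m10.png

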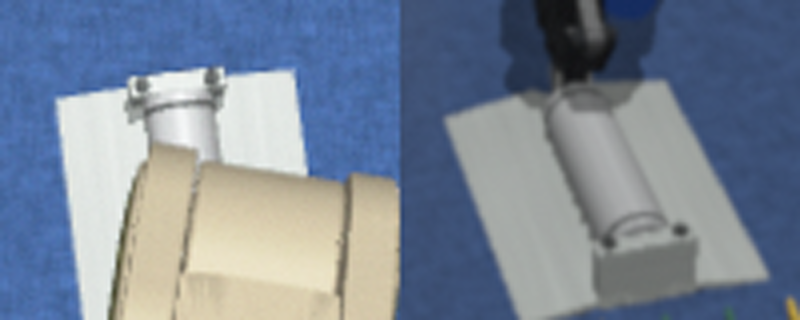

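The TCP stopped and the force rose from 3 to 8.5 N, so the roller is on the stop. I'll back off straight along the groove, lift away and check.

Request:
apply_moves:
  moves:
    - [[-0.2,0,0],0,0]
    - [[-0.6,0,0],0,0]
    - [[-1.2,0,0],0,0]
    - [[-2,0,0],0,0]
    - [[-3,0,0],0,0]
    - [[-4,0,0],0,0]
    - [[-4,0,-3],0,0]
    - [[-4,0,-7],0,0]
    - [[-6,0,-11],0,0]
    - [[-9,0,-14],0,0]

```text
clock: 19.85
tcp_pos: [0.4423, -0.0259, 0.157]
orientation: [0.0, 0.999, 0.048, 0.001]
wrist_force: [0.0, -0.2, -0.1]
finger_gap: 0.0
```

```bash
python3 - <<'E'
from h import *
s,r,y=state(); print('tool rest',rest(s['tcp_pos'])); grab('top','top11');grab('scene','scene11')
a=load('top11')['pixels'][170:290,270:420,::-1];b=load('scene11')['pixels'][210:330,240:390,::-1]
cv2.imwrite('pics/m11.png',cv2.resize(np.hstack([a,b])[:,:],None,fx=2.66,fy=2.66,interpolation=cv2.INTER_CUBIC))
cv2.imwrite('pics/t11.png',cv2.resize(load('top11')['pixels'][175:285,280:380,::-1],None,fx=5.4,fy=5.4,interpolation=cv2.INTER_CUBIC))
for t in('top0','top11'):
    for k in blobs(load(t),(395,430,210,265)): print(t,np.round(cv2.minAreaRect(k.astype(np.float32))[0],1))
E
```

```text
t 19.85 tcp [ 0.4423 -0.0259  0.157 ] yaw 5.46 F [ 0.  -0.2 -0.1] gap 0.0000 q [-0.24  0.1  -0.41  1.06  0.    1.24]
tool rest [-0.15678789 -0.00060794]
top0 [411.6 238. ]
top11 [411.6 238.1]
```

View pics/t11.png

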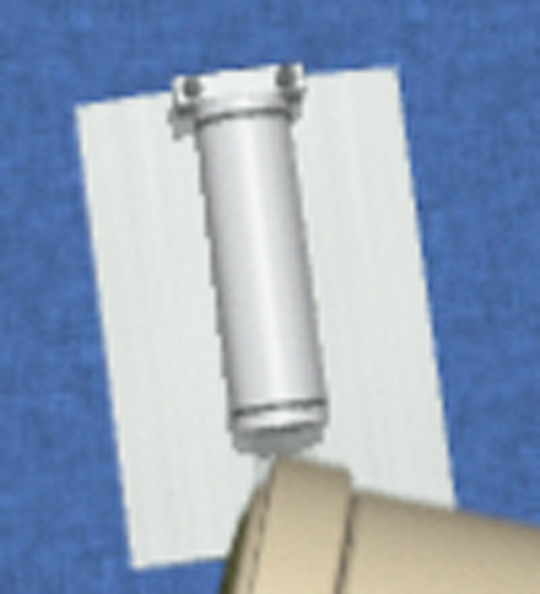

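View pics/scene11.png

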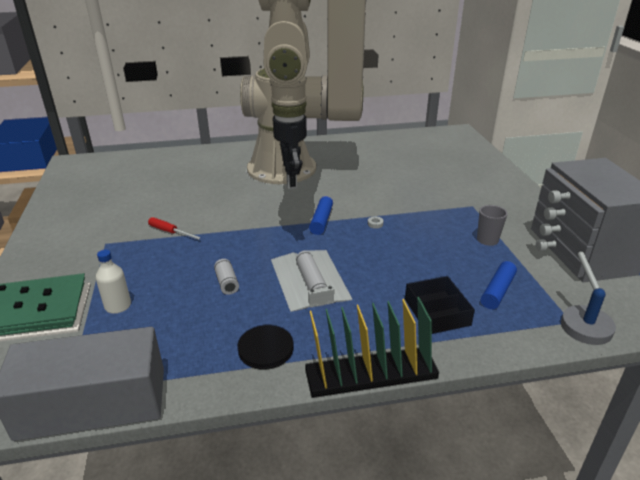

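```bash
python3 - <<'E'
from h import *
t=load('top11')
n=rest(onplane(t,280+279/5.4,175+413/5.4,.042));f=rest(onplane(t,280+246/5.4,175+116/5.4,.042))
print('bands',n,f,'mid',(n+f)/2,'seat .015,0')
# before push for comparison of roller motion over last 2s: nothing moved
a=load('scene11')['pixels'].astype(int);c=grab('scene','scene12');d=np.abs(a-c['pixels'])[240:310,265:355].max();print('diff',d)
a0=load('scene0')['pixels'].astype(int);D=np.abs(a0-c['pixels']).max(2)[200:380,60:530]>60
ct,_=cv2.findContours(D.astype(np.uint8),cv2.RETR_EXTERNAL,cv2.CHAIN_APPROX_NONE)
print([tuple(np.add(cv2.boundingRect(k),(60,200,0,0))) for k in ct if cv2.contourArea(k)>8])
print(state()[0]['qvel'].round(4)); env.hand_in()
E
```

```text
bands [-0.05004823  0.00124775] [ 0.0757645  -0.00072912] mid [0.01285813 0.00025931] seat .015,0
diff 23
[(np.int64(393), np.int64(262), np.int64(7), np.int64(7)), (np.int64(365), np.int64(229), np.int64(34), np.int64(35))]
t 20.00 tcp [ 0.442  -0.0259  0.1568] yaw 5.41 F [ 1.2 -0.2  0.2] gap -0.0001 q [-0.24  0.1  -0.42  1.06  0.    1.24]
[ 0.0063  0.0511 -0.0058 -0.0401  0.0027  0.0045]
the job is handed in; nothing more can be done
```

The long roller now lies in the groove with its end against the stop plate, and the job was handed in at 20 s. I rolled it along the bench and up the +y ramp with the open fingertips, without gripping or lifting. Once it had dropped into the groove, I slid it lengthwise with the shut fingers. At the plate the tool stopped and the force rose from about 3 N to 8.5 N.

**Final checks**
- **Roller position:** it measures x = +13 mm, y = 0 in the rest's frame. The seat is at +15 mm; the 2 mm difference is within the calibration error, and the force rise supports contact with the plate.
- **Other things:** the spare is unmoved to within 0.1 px. In the scene picture, comparing start and end showed change only where the roller used to lie.
- **Robot:** it stands clear, with the tool 157 mm up and near-zero wrist force. The arm joints still showed a small residual speed of about 0.05 rad/s at hand-in.
- **Roller at rest:** a difference between two late pictures peaked at 23 grey levels around the roller. I took that as noise and did not check it further.

One measurement disagreed with the description: the rest's width measured 141 mm, not 148 mm. It did not affect the groove line, because both edges were short by about the same amount.

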